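# Unclip a battery cover by its snap tab

### The job

Open the grey battery box: feel for the orange snap tab and press it gently inward, never hard enough to break it, and keep it pressed while you raise that end of the white cover out of its catch. Then take the cover by its black handle, draw its tongue out from under the far lip without prying, and lay it gently, handle up, in the middle of the black mat, leaving the date stamp and the cans where they stand.

Things in the scene. Friction and masses are not known exactly. Their poses are not given: they have to be found in the camera images.
- housing: Grey plastic battery box fixed to the table, 92 (x) x 130 (y) x 50 mm high. Origin on the table, z up; the snap tab is at its -y end (outer face y = -62), the far lip at its +y end. Side walls and -y end wall are 45 mm high.
- catch (a point): Catch: middle of the top of a bar 4 mm thick in y, 5 mm high, in a 38 mm wide notch in the middle of the housing's -y end wall; at (0, -60, 39) mm of the housing. The tab's hook sits under it, in a window (z 22 to 34).
- lip (a point): Middle of the underside of the far lip's inner edge, at (0, 56, 46) mm of the housing. The lip is 4 mm thick; the slot under it is 6 mm high (z 40 to 46) and 8 mm deep in +y.
- cover: White cover, about 0.16 kg: plate 82 (x) x 111 (y) x 5 mm with handle, a tongue at +y and an orange snap tab at -y. Origin in the middle of the plate's underside. Closed, its axes are the housing's and its origin 40 mm above the housing's (1 mm play). Its feet and tab foot reach 11 mm below the origin and it stands level on them. Its tab end may be swung up to about 13 degrees.
- tab_end (a point): Nominal middle of the outer (-y) face of the tab's orange ribbed thumb pad, at (0, -68, 13) mm of the cover. The pad is 30 mm wide (x), 18 mm high (z 44 to 62 of the closed housing). The true face stands up to 5 mm farther out or in than this point, differently every time and not reported: feel for it.
- tab_hook (a point): The tab's hook at rest, at (0, -60, -9) mm of the cover. The tab slides 0 to 7 mm inward (+y) on a 4 N/mm spring (1 N preload). The hook is free of the catch after about 3 mm, roughly 12 N; 15 N is a good press, above 20 N it breaks. Held pressed, it follows a finger moving up by friction: raise it 14 to 20 mm, then back off in -y: the hook springs out and rests on top of the catch.
- tongue (a point): Tip of the cover's tongue, at (0, 63, 2) mm of the cover: 60 mm wide, 4 mm thick, 7 mm of it under the lip. With the tab end up, the cover must be drawn 9 mm or more (10 to 14 is good) towards -y, then lifted.
- handle (a point): Middle of the cover's black handle: a round bar 12 mm thick along the cover's x, 48 mm long, 25 mm above the cover's origin, 14 mm free under it. Grip it from above with the fingers closing along the cover's y; the cover's weight hangs about under it.
- mat: Black rubber mat fixed on the table, 150 (x) x 190 (y) x 3 mm; origin in the middle of its underside. The tall can seamer stands beyond it: its front is at x = 0.57 between y = -0.2 and 0.1 (world), so keep wrist and elbow on the robot's side of it.
- date_stamp: Date stamp, red handle on black block, 34 x 34 x 70 mm, origin under its middle. Leave alone.
- can_beside: White can, 66 mm wide, 122 mm high, origin under its middle. Leave alone.

How it is judged (in metres and radians):
On the way, in this order (a step that is already met when the one before it is completed fails the run):
1. the tab is pressed inward with the fingers (over 8 N) while the cover is still closed (contact force between the fingers and cover above 8 N and z of tab_end in the frame of housing below 0.056 m), for 0.05 s.
2. the cover's tab end is raised at least 8 mm, its tongue still under the lip (z of tab_end in the frame of housing above 0.061 m and y of tongue in the frame of housing above 0.057 m and z of tongue in the frame of housing below 0.047 m), for 0.2 s.
3. the whole cover is lifted clear of the box (z of tongue in the frame of housing above 0.065 m and z of tab_end in the frame of housing above 0.075 m), for 0.1 s.
At the end, for the whole second after the job is handed in: The cover lies handle up and level (within 7 degrees) on the mat, its middle within 40 mm of the mat's middle along each side, at rest (x of cover in the frame of mat between -0.04 and 0.04 m and y of cover in the frame of mat between -0.04 and 0.04 m and z of cover in the frame of mat below 0.02 m and angle between cover's own z axis and vertical below 0.12 rad and linear speed of cover below 0.02 m/s); the robot touches nothing.
It fails at once if the fingers push on the still closed cover or its tab with more than 20 N (the tab breaks) (contact force between the fingers and cover above 20 N and z of tab_end in the frame of housing below 0.058 m and y of tongue in the frame of housing above 0.055 m).
It fails at once if the cover is forced or pried against the box with more than 32 N (contact force between cover and housing above 32 N).
It fails at once if the cover is dropped or banged on the mat (over 30 N) (contact force between cover and mat above 30 N).
It fails at once if the date stamp or the can is moved more than 25 mm (distance of any of date_stamp, can_beside from where it was at the start of the episode above 0.025 m).
It also fails if it takes over 72 s, if anything falls off the work surface, if the arm or the gripper's body presses on something with over 40 N, if the wrist force passes 120 N, or if a joint passes its speed limit or range.

### The arm

A 6-joint arm with a two-finger parallel gripper is mounted at the origin on a cart in front of the work surface, level with it; the furniture and walls round the work are solid. World frame = base frame: x ahead of the robot, y to its left, z up, the work surface at z = 0. Lengths are in m, angles in degrees, forces in N, time in s.
With the tool pointing down it reaches from about 0.375 to 0.75 m from the base axis. Payload 9 kg.
Tool frame: the origin (TCP) lies midway between the tips of the shut fingers; the grasp point (between the pads) lies 19 mm behind it (robot.tcp_to_grasp is the distance from the TCP to the grasp point, in m); z points along the fingers, y is the direction in which the jaws open and shut (so a half turn about z gives the same grasp; the last joint's range is limited). The gripper opens to 85 mm and grips with 20 to 120 N. Pads are 22 mm wide; open, the fingers measure 114 mm over their backs; the gripper's body (76 mm by 85 mm) begins 54 mm behind the grasp point. The pads swing forward as they close: fully open they stand 13 mm farther back than shut.
Start: joints at [56.511, 5.964, 5.575, 89.605, 0, 77.527], TCP at [0.215, 0.56, 0.231] pointing down, gripper open.
Joint ranges: [-171.21, 171.21], [-48.23, 106.86], [-62.78, 66.21], [-105.2, 120.99], [-86.42, 89.51], [-180, 180]. Speed limits (degrees/s): [127.2, 127.2, 147.25, 180, 180, 180].

### API

Orientations are given as a 3x3 rotation matrix whose columns are the frame's x, y, z axes.
In Python, from workcell import robot, capture, camera_model, search_frame, trace gives the robot as it stands.
- The arm moves only by the shell command python3 -m crank 'ROWS'. ROWS is JSON, one flat list of numbers, 7 for each row, row after row: the turn, a rotation vector about the tool's x, y, z as a fraction of full scale, then the shift along the tool's x, y, z as a fraction of full scale, then the opening, from -1 (shut) to 1 (fully open). A call has 1 to 20 rows; each row is the pose to reach, as a shift and turn from the pose measured when the call began, along the tool's axes at that moment; what a row does not reach only later rows make up. Full scale, the value 1, is 20 cm for a shift and 0.5 rad for a turn. A row lasts 1/10 s, in which the tool goes at most 50 mm and 8.59 degrees, less where a joint would pass 70% of its speed; a pose out of reach is approached as far as the arm can. A call with a number of a shift or a turn outside -1 to 1 is refused whole. A call with a gripper value outside its range is refused whole. The fingers move at their own pace and stop on an object; the grip force is fixed at half the most. Time passes only in rows, so rows that repeat a pose let the fingers close. It gives the time, the measured TCP pose, the force and the opening at its end, in the units of the state.
- robot.get_obs(): the state, without advancing time (a new reading comes with each control period).
- capture(name): name is "scene" or "top" or "wrist"; returns (picture, depth): 420x560x3 uint8, blue, green, red; 420x560 float32, m along the optical axis (not along the pixel's ray), 0 where there is no reading.
- camera_model(name): a dict with "vfov" (degrees; the focal length in pixels is half the picture's height over the tangent of half this angle, whatever the lens; pixels are square), "cx", "cy" (the principal point, pixels), "pose" (4x4, takes a point from camera to world coordinates). Camera axes: x right, y down, z forward; pixel columns grow to the right and rows downward; lengths in m; the calibration is good to about 2 mm. A picture is of the moment at which its call begins: read the wrist's pose just before it. camera_model takes no time and is no camera call; for the wrist camera it gives the pose at the moment of the call.
- robot.close_job(): hands the job in, once; it reports no verdict.
Trained networks look in the newest picture that a camera, given by its name, has taken for a name from the list of things; names that differ only in an ending like _2 or _b are one class to them, and where a whole thing is asked for, a point or a joint stands for the part that bears it (a point fixed in the world has none). Each returns a list of dicts, best first, with "p" (0 to 1); they miss things now and then, are a little off and sometimes report something else, mostly with a low value. They report only what shows in the picture. A call takes as long as a camera call.
- search_frame(camera, name): "centre" ([column, row] in pixels, amid what is visible of it).
- trace(camera, name): "region" (420x560 bool, what is visible of it) and "centre" ([column, row] in pixels, amid what is visible of it).
The state is a dict: "clock": time; "joints": joint angles; "qvel": joint speeds; "joint_efforts": joint torques, N m; "eef_pos": TCP position; "tool_rot": TCP orientation; "force": force on the tool from outside, world axes, zero at the start; "torque": the same for the moment, N m; "finger_gap": opening from 0.0 (shut) to 1.0 (fully open).
Only numpy, scipy, OpenCV 4.12 (cv2) and the standard library are available. Lean on these libraries where they do the work, as an engineer would, in place of code of your own. Each camera call takes 0.05 s, during which the arm holds its last target.

## Working session

There is one attempt and no reset: what is moved stays moved. The work goes in short steps, Python scripts to look and compute and a shell command to move; the robot and the scene stay as the last step left them, time stands still between calls to the robot, and variables do not carry over. Pictures are saved under pics/ and viewed, and the job is handed in when it is done.

```bash
ls; mkdir -p pics
cat > h.py <<'E'
import numpy as np, cv2
from workcell import robot, capture, camera_model, search_frame, trace
np.set_printoptions(precision=4,suppress=True)
def cloud(cam,d,m=None):
    m=m or camera_model(cam); f=210/np.tan(np.radians(m['vfov'])/2)
    v,u=np.mgrid[0:420,0:560]
    P=np.stack([(u-m['cx'])/f*d,(v-m['cy'])/f*d,d],-1)
    T=np.array(m['pose']); return P@T[:3,:3].T+T[:3,3]
def st():
    o=robot.get_obs(); print(o['clock'],np.array(o['eef_pos']),np.array(o['force']),o['finger_gap']); print(np.array(o['tool_rot'])); return o
E
python3 - <<'E'
from h import *
o=st(); print(o['joints'],robot.tcp_to_grasp)
for c in ['scene','top','wrist']:
    im,d=capture(c); cv2.imwrite(f'pics/{c}0.png',im); np.save(f'{c}0.npy',d)
    P=cloud(c,d); print(c,camera_model(c)['pose'])
    for n in ['housing','cover','tab_end','handle','mat','date_stamp','can_beside']:
        r=trace(c,n)
        for q in r[:2]:
            R=q['region']&(d>0); print(n,round(q['p'],2),q['centre'],R.sum(),np.median(P[R],0) if R.any() else '')
E
```

```text
pics
0.0 [0.215  0.5598 0.2305] [-0.3372 -0.5587 -0.7229] 1.0040312303675958
[[-0.9335  0.3586 -0.0007]
 [ 0.3586  0.9335 -0.0011]
 [ 0.0003 -0.0013 -1.    ]]
[56.5117  6.0007  5.5287 89.6053 -0.0017 77.5255] 0.0187
scene [[ 0.8124 -0.3473  0.4684 -0.0047]
 [-0.5831 -0.4731  0.6605 -0.679 ]
 [-0.0078 -0.8097 -0.5868  0.6891]
 [ 0.      0.      0.      1.    ]]
housing 0.68 [339.5, 307.3] 1887 [ 0.4321 -0.2479  0.0293]
cover 0.87 [334.5, 286.0] 2049 [ 0.4586 -0.2044  0.0454]
tab_end 0.61 [331.3, 287.9] 1975 [ 0.4593 -0.2046  0.0454]
handle 0.62 [333.5, 284.5] 1978 [ 0.4591 -0.2042  0.0454]
mat 0.92 [249.5, 239.3] 3442 [0.4488 0.0618 0.0036]
date_stamp 0.92 [323.7, 248.9] 405 [ 0.5349 -0.0883  0.0209]
can_beside 0.57 [211.0, 159.4] 1280 [0.4788 0.2932 0.0777]
can_beside 0.47 [334.4, 284.0] 2101 [ 0.4596 -0.2038  0.0454]
top [[ 0.0286 -0.9885  0.1486  0.3057]
 [-0.9995 -0.0264  0.0165 -0.0132]
 [-0.0124 -0.149  -0.9888  1.2203]
 [ 0.      0.      0.      1.    ]]
housing 0.56 [380.8, 213.3] 307 [ 0.4708 -0.253   0.0447]
cover 0.61 [360.9, 215.1] 1195 [ 0.4633 -0.1979  0.0438]
tab_end 0.79 [360.4, 217.1] 1160 [ 0.464  -0.1983  0.0438]
mat 0.98 [265.8, 218.8] 3415 [0.4511 0.07   0.0017]
date_stamp 0.43 [317.8, 187.5] 148 [ 0.5353 -0.08    0.0215]
can_beside 0.82 [171.9, 202.7] 643 [0.4827 0.3054 0.1134]
wrist [[ 0.3587  0.8847  0.2978  0.1398]
 [ 0.9334 -0.3402 -0.1139  0.5886]
 [ 0.0006  0.3189 -0.9478  0.3744]
 [ 0.      0.      0.      1.    ]]
```

Run:
```python
import cv2
a=cv2.imread('pics/scene0.png');b=cv2.imread('pics/top0.png')
cv2.imwrite('pics/s0c.png',cv2.resize(a[90:390,180:460],None,fx=2,fy=2,interpolation=cv2.INTER_CUBIC)[:600])
cv2.imwrite('pics/t0c.png',cv2.resize(b[120:300,150:430],None,fx=2.8,fy=2.8,interpolation=cv2.INTER_CUBIC))
```

```text
(no output)
```

View pics/scene0.png

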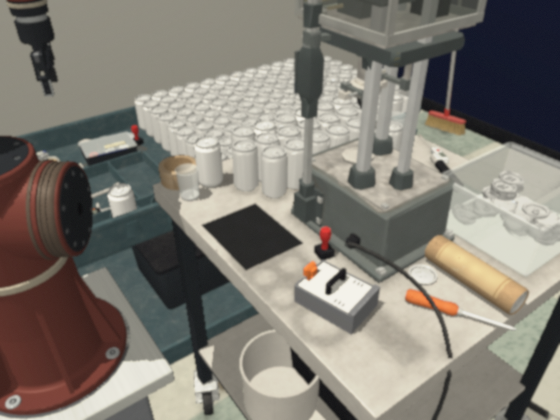

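View pics/s0c.png

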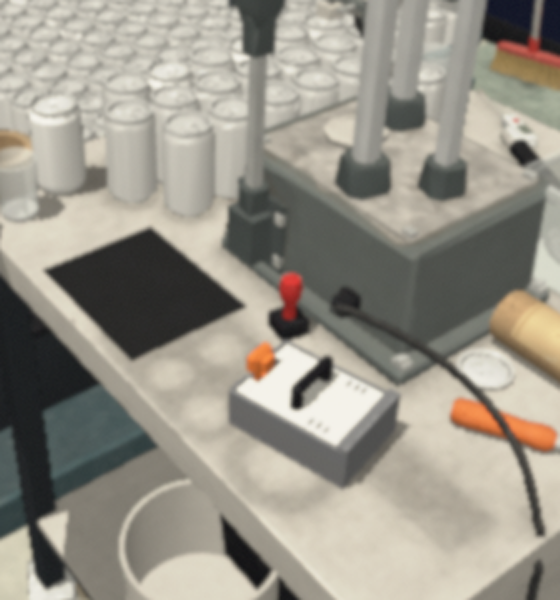

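View pics/t0c.png

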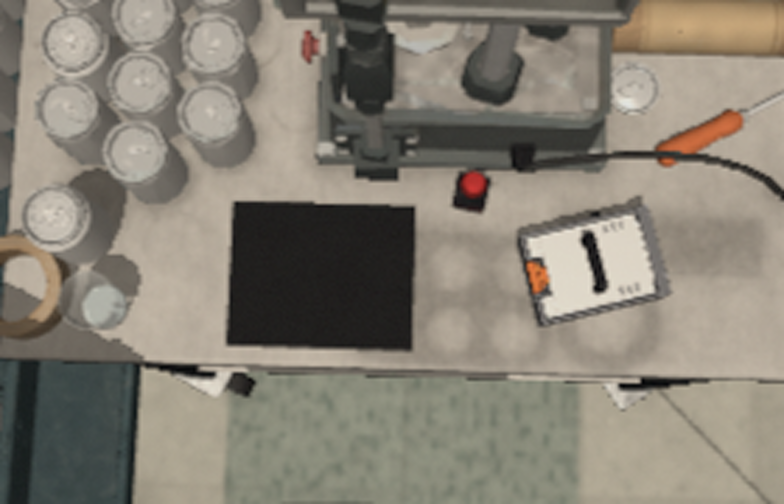

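The scene shows the box with its orange tab facing the mat (world +y), at about (0.46, -0.20), with the date stamp beyond it at (0.535, -0.08). I'll bring the wrist camera over it.

```bash
cat >> h.py <<'E'
from scipy.spatial.transform import Rotation as Ro
def plan(p,yaw=None):
    """yaw: world angle of tool y (deg), tool down"""
    o=robot.get_obs();R=np.array(o['tool_rot']);s=R.T@(np.array(p)-np.array(o['eef_pos']))/0.2
    t=np.zeros(3)
    if yaw is not None:
        a=np.radians(yaw);y=np.array([np.cos(a),np.sin(a),0]);z=np.array([0,0,-1.]);x=np.cross(y,z)
        t=Ro.from_matrix(R.T@np.stack([x,y,z],1)).as_rotvec()/0.5
    print('turn',t,'shift',s); return t,s
E
python3 - <<'E'
from h import *
plan([0.33,0.40,0.28],86);
E
```

```text
turn [ 0.     -0.     -0.5939] shift [-0.823  -0.5414 -0.2436]
```

```bash
python3 -m crank '[0,0,-0.3,-0.4,-0.27,-0.12,1, 0,0,-0.59,-0.82,-0.54,-0.24,1, 0,0,-0.59,-0.82,-0.54,-0.24,0, 0,0,-0.59,-0.82,-0.54,-0.24,-1, 0,0,-0.59,-0.82,-0.54,-0.24,-1]'
python3 - <<'E'
from h import *
plan([0.39,0.22,0.28],102.7)
E
```

```text
clock: 1.7
eef_pos: [0.3324, 0.3976, 0.2811]
tool_rot: [[-0.997, 0.076, 0.003], [0.076, 0.997, 0.001], [-0.003, 0.001, -1.0]]
force: [-0.1, 0.3, 0.2]
finger_gap: 0.518
turn [ 0.0008  0.0055 -0.5952] shift [-0.3545 -0.8634  0.0055]
```

```bash
python3 -m crank '[0,0,-0.3,-0.17,-0.43,0,-1, 0,0,-0.595,-0.35,-0.86,0,-1, 0,0,-0.595,-0.35,-0.86,0,-1, 0,0,-0.595,-0.35,-0.86,0,-1]'
python3 - <<'E'
from h import *
plan([0.37,0.03,0.28],102.7)
E
```

```text
clock: 2.1
eef_pos: [0.3889, 0.2205, 0.2811]
tool_rot: [[-0.975, -0.222, 0.003], [-0.222, 0.975, 0.001], [-0.003, 0.0, -1.0]]
force: [1.6, -0.1, -0.1]
finger_gap: 0.0
turn [0.0003 0.0066 0.005 ] shift [ 0.3038 -0.9078  0.0045]
```

```bash
python3 -m crank '[0,0,0,0.15,-0.45,0,-1, 0,0,0,0.3,-0.9,0,-1, 0,0,0,0.3,-0.9,0,-1, 0,0,0,0.3,-0.9,0,-1, 0,0,0,0.3,-0.9,0,-1]'
python3 - <<'E'
from h import *
plan([0.40,-0.13,0.28],102.7)
E
```

```text
clock: 2.6
eef_pos: [0.3703, 0.0278, 0.2808]
tool_rot: [[-0.976, -0.216, 0.004], [-0.216, 0.976, -0.0], [-0.003, -0.001, -1.0]]
force: [0.1, 0.8, 0.2]
finger_gap: -0.001
turn [-0.0021  0.0069 -0.0086] shift [ 0.025  -0.8023  0.0048]
```

```bash
python3 -m crank '[0,0,0,0,-0.4,0,-1, 0,0.005,-0.01,0.02,-0.8,0,-1, 0,0.005,-0.01,0.02,-0.8,0,-1, 0,0.005,-0.01,0.02,-0.8,0,-1, 0,0.005,-0.01,0.02,-0.8,0,-1, 0,0.005,-0.01,0.02,-0.8,0,-1]'
python3 - <<'E'
from h import *
st(); m=camera_model('wrist'); im,d=capture('wrist'); cv2.imwrite('pics/w1.png',im); np.savez('w1.npz',d=d,P=cloud('wrist',d,m),im=im)
P=cloud('wrist',d,m)
for n in ['housing','cover','handle','tab_end']:
    for q in trace('wrist',n)[:1]:
        R=q['region']&(d>0); print(n,round(q['p'],2),q['centre'],R.sum(),np.median(P[R],0) if R.any() else '')
        np.save(n+'_m.npy',q['region'])
E
```

```text
clock: 3.2
eef_pos: [0.4009, -0.1281, 0.281]
tool_rot: [[-0.975, -0.221, 0.001], [-0.221, 0.975, 0.0], [-0.001, -0.0, -1.0]]
force: [-0.3, 0.5, -0.2]
finger_gap: -0.001
3.2 [ 0.4009 -0.1281  0.281 ] [-0.3259  0.4801 -0.2028] -0.0012657737072539357
[[-0.9753 -0.221   0.0008]
 [-0.221   0.9753  0.    ]
 [-0.0008 -0.0002 -1.    ]]
housing 0.93 [183.4, 175.4] 3001 [ 0.4434 -0.2309  0.0449]
handle 0.62 [203.1, 207.0] 6747 [ 0.4633 -0.1994  0.046 ]
tab_end 0.87 [203.9, 205.1] 6907 [ 0.4635 -0.1989  0.0459]
```

View pics/w1.png

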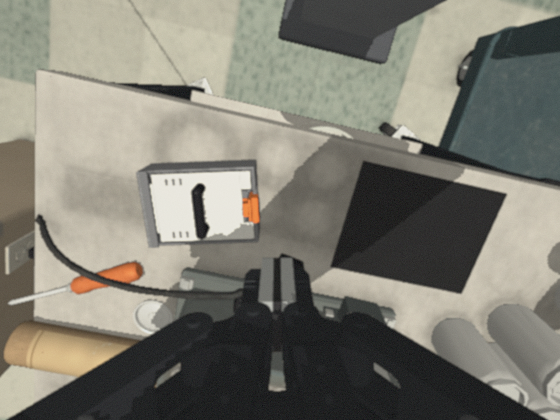

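The wrist view shows the box nearly square to the tool, with the tab at about (252,207) and the handle at (200,210). I'll fit the pose from the depth.

```bash
python3 - <<'E'
from h import *
z=np.load('w1.npz');P=z['P'];im=z['im'].astype(int);d=z['d']
X=P[...,0];Y=P[...,1];Z=P[...,2]
box=(d>0)&(X>0.36)&(X<0.56)&(Y>-0.32)&(Y<-0.10)
hi=box&(Z>0.036)&(Z<0.056)&(X<0.53)
def rect(m,n):
    pts=(P[m][:,:2]*1000).astype(np.float32); r=cv2.minAreaRect(pts); print(n,m.sum(),r,np.percentile(P[m][:,2],[5,50,95]))
rect(hi,'top all')
b,g,r=im[...,0],im[...,1],im[...,2]
white=hi&(b>150); rect(white,'white')
org=box&(r>170)&(b<100)&(X<.52)&(Z>0.03)&(Y>-.2); rect(org,'orange'); print(P[org].mean(0))
hd=box&(r<60)&(Z>0.06); rect(hd,'handle'); print(P[hd].mean(0))
v,u=np.nonzero(org);print(u.min(),u.max(),v.min(),v.max())
v,u=np.nonzero(hi);print(u.min(),u.max(),v.min(),v.max())
# mat
mt=(d>0)&(abs(Z)<0.012)&(r<45)&(b<45)&(X>.35)&(X<.56)&(Y>-.06)&(Y<.2)
rect(mt,'mat')
E
python3 - <<'E'
from h import *
im=np.load('w1.npz')['im']
cv2.imwrite('pics/w1c.png',cv2.resize(im[145:265,120:290],None,fx=4.5,fy=4.5,interpolation=cv2.INTER_CUBIC))
E
```

```text
top all 7898 ((468.17169189453125, -203.31076049804688), (92.68132781982422, 133.9281463623047), 14.97007942199707) [0.043  0.0458 0.051 ]
white 5305 ((470.5243835449219, -207.11721801757812), (91.1015853881836, 123.93189239501953), 13.8663330078125) [0.0444 0.0458 0.0471]
orange 328 ((452.92681884765625, -147.83535766601562), (28.64865493774414, 17.543994903564453), 16.104629516601562) [0.0539 0.0618 0.0634]
[ 0.4518 -0.1469  0.0607]
handle 31184 ((459.5787658691406, -164.84490966796875), (98.202392578125, 182.5665740966797), 75.61126708984375) [0.3125 0.349  0.367 ]
[ 0.3951 -0.1422  0.3431]
243 258 197 222
136 259 165 247
mat 7611 ((454.4185791015625, 67.88038635253906), (146.14572143554688, 187.27377319335938), 0.018036115914583206) [0.0024 0.0037 0.005 ]
```

View pics/w1c.png

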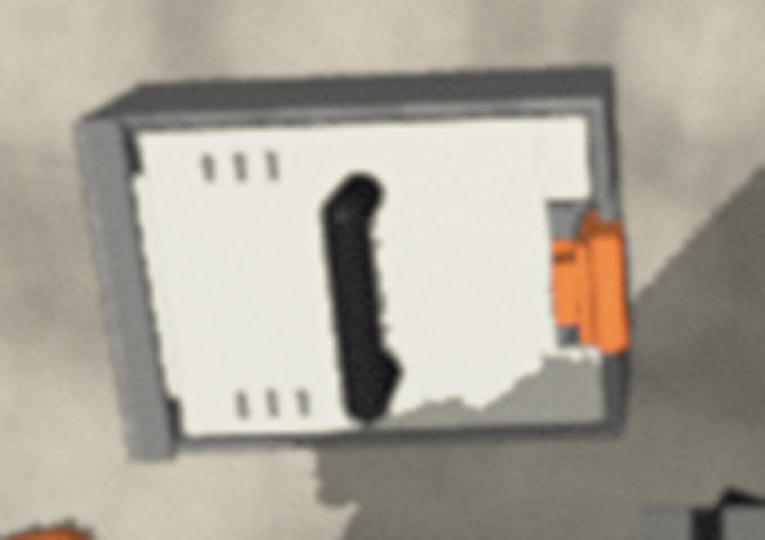

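Run:
```python
from h import *
from scipy.optimize import minimize
z=np.load('w1.npz');P=z['P'];im=z['im'].astype(int);d=z['d']
X,Y,Z=P[...,0],P[...,1],P[...,2]
b,g,r=im[...,0],im[...,1],im[...,2]
box=(d>0)&(X>0.38)&(X<0.54)&(Y>-0.30)&(Y<-0.11)
dark=box&(r<60)&(g<60)&(Z>0.054)&(Z<0.09)
q=P[dark];print('handle',len(q),q.mean(0),np.percentile(q[:,2],[5,50,95]),cv2.minAreaRect((q[:,:2]*1000).astype(np.float32)))
dark=dark&(Z>0.063);q=P[dark];c=q[:,:2].mean(0);w,V=np.linalg.eigh(np.cov(q[:,:2].T));print(len(q),q.mean(0),'axis',np.degrees(np.arctan2(V[1,1],V[0,1])))
# top rim: per housing coords fit rectangle 92x130 by maximizing inliers
m=box&(Z>0.0405)&(Z<0.053)
q=P[m][:,:2];print(len(q))
org=(r>150)&(b<110)
q=P[m&~org][:,:2]
def cost(p):
    c,s=np.cos(p[2]),np.sin(p[2]);e=q-p[:2];u=e[:,0]*c+e[:,1]*s;v=-e[:,0]*s+e[:,1]*c
    o=np.maximum(abs(u)-.046,0)+np.maximum(abs(v)-.065,0)
    return np.minimum(o,.004).mean()*1e3
for a0 in (12,14,16):
    best=minimize(cost,[.468,-.203,np.radians(a0)],method='Nelder-Mead',options=dict(initial_simplex=[[.468,-.203,np.radians(a0)],[.464,-.203,np.radians(a0)],[.468,-.2,np.radians(a0)],[.468,-.203,np.radians(a0+2)]]));print(best.x[:2],np.degrees(best.x[2]),best.fun)
# edges at each angle: percentiles
for a in (13,13.5,14,14.5,15):
    A=np.radians(a);u=q@[np.cos(A),np.sin(A)];v=q@[-np.sin(A),np.cos(A)]
    hu,eu=np.histogram(u,np.arange(u.min(),u.max()+.001,.001));hv,ev=np.histogram(v,np.arange(v.min(),v.max()+.001,.001))
    def ed(h,e):
        t=np.median(h)*.5;i=np.nonzero(h>t)[0];return e[i[0]],e[i[-1]+1],abs(np.diff(h)).max()
    print(a,ed(hu,eu),ed(hv,ev))
```

```text
handle 449 [ 0.4645 -0.2009  0.0699] [0.0621 0.0708 0.0725] ((465.5292053222656, -201.0779571533203), (55.708045959472656, 8.945133209228516), 15.0548095703125)
422 [ 0.4652 -0.2009  0.0706] axis -164.92192558418728
7692
[ 0.4686 -0.2046] 14.83572775498014 0.0048030288596389095
[ 0.4686 -0.2046] 14.835178137277216 0.004802990342777341
[ 0.4686 -0.2046] 14.83350471188171 0.004802881251625075
13 (np.float64(0.36356719789676667), np.float64(0.45656719789676675), np.int64(46)) (np.float64(-0.36973305366341835), np.float64(-0.24173305366341824), np.int64(39))
13.5 (np.float64(0.36041778458959894), np.float64(0.453417784589599), np.int64(50)) (np.float64(-0.3739673025010881), np.float64(-0.244967302501088), np.int64(58))
14 (np.float64(0.35819784326079585), np.float64(0.4511978432607959), np.int64(82)) (np.float64(-0.37717299612692756), np.float64(-0.24817299612692745), np.int64(66))
14.5 (np.float64(0.3559059143626688), np.float64(0.44790591436266886), np.int64(111)) (np.float64(-0.38034989041495565), np.float64(-0.25134989041495553), np.int64(89))
15 (np.float64(0.35341555946248987), np.float64(0.44541555946248995), np.int64(124)) (np.float64(-0.3845191670189391), np.float64(-0.254519167018939), np.int64(82))
```

```bash
cat >> h.py <<'E'
A=np.radians(14.9)
UV0=np.array([0.399,-0.3195]) # housing centre in u,v (u=-tool x, v=tool y)
def W(u,v,z): return [u*np.cos(A)-v*np.sin(A),u*np.sin(A)+v*np.cos(A),z]
def uv(p): return np.array([p[0]*np.cos(A)+p[1]*np.sin(A),-p[0]*np.sin(A)+p[1]*np.cos(A),p[2]])
def hs():
    o=robot.get_obs();f=uv(o['force']);e=uv(o['eef_pos']);print(round(o['clock'],2),'uvz mm',np.round(e*1000,2),'F uvz',np.round(f,2),'gap',round(o['finger_gap'],3));return o
E
python3 - <<'E'
from h import *
hs(); plan(W(.399,-.223,.15),104.9)
E
```

```text
3.45 uvz mm [ 354.55 -227.01  281.21] F uvz [-0.89 -0.81  0.48] gap -0.002
turn [-0.0029  0.0028 -0.0716] shift [-0.2205  0.0289  0.6563]
```

```bash
python3 -m crank '[0,0,-0.035,-0.11,0.015,0.2,-1, 0,0,-0.072,-0.22,0.029,0.4,-1, 0,0,-0.072,-0.22,0.029,0.6,-1, 0,0,-0.072,-0.22,0.029,0.656,-1, 0,0,-0.072,-0.22,0.029,0.656,-1]'
python3 - <<'E'
from h import *
hs(); plan(W(.399,-.223,.048),104.9)
im,d=capture('scene'); cv2.imwrite('pics/s2.png',cv2.resize(im[200:360,240:420],None,fx=4,fy=3.7,interpolation=cv2.INTER_CUBIC))
E
```

```text
clock: 3.95
eef_pos: [0.4418, -0.112, 0.1491]
tool_rot: [[-0.966, -0.258, -0.001], [-0.258, 0.966, 0.0], [0.001, 0.001, -1.0]]
force: [-0.1, -0.1, 0.4]
finger_gap: -0.001
3.95 uvz mm [ 398.2  -221.8   149.12] F uvz [-0.12 -0.09  0.37] gap -0.001
turn [ 0.001  -0.001   0.0016] shift [-0.0043 -0.0062  0.5056]
```

View pics/s2.png

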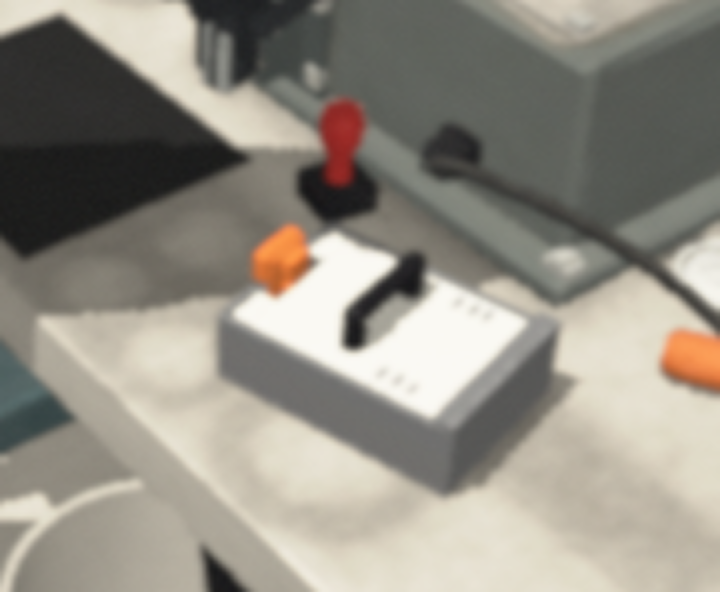

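The scene view shows the closed box with the tab at about (280,258), and the fingers above and in front of it at (220,55). I'll descend clear of the tab.

```bash
python3 -m crank '[0,0,0,0,0,0.2,-1, 0,0,0,-0.004,-0.006,0.4,-1, 0,0,0,-0.004,-0.006,0.48,-1, 0,0,0,-0.004,-0.006,0.505,-1, 0,0,0,-0.004,-0.006,0.505,-1]'
python3 - <<'E'
from h import *
hs()
m=camera_model('wrist');im,d=capture('wrist'); cv2.imwrite('pics/w3.png',im)
E
```

```text
clock: 4.5
eef_pos: [0.4449, -0.1145, 0.0518]
tool_rot: [[-0.966, -0.257, 0.004], [-0.257, 0.966, -0.002], [-0.003, -0.003, -1.0]]
force: [0.4, -0.6, 0.1]
finger_gap: -0.002
4.5 uvz mm [ 400.47 -225.01   51.84] F uvz [ 0.21 -0.72  0.08] gap -0.002
```

View pics/w3.png

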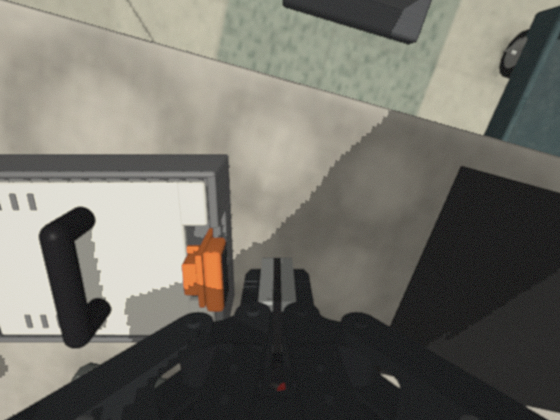

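```bash
python3 -m crank '[0,0,0,0,-0.01,0.01,-1, 0,0,0,0,-0.02,0.02,-1, 0,0,0,0,-0.025,0.02,-1, 0,0,0,0,-0.025,0.02,-1]' >/dev/null; python3 -c "from h import *
hs()"; python3 -m crank '[0,0,0,0,-0.005,0,-1, 0,0,0,0,-0.01,0,-1, 0,0,0,0,-0.015,0,-1,0,0,0,0,-0.015,0,-1]' >/dev/null; python3 -c "from h import *
hs()"
```

```text
4.95 uvz mm [ 400.85 -230.59   48.64] F uvz [ 0.5   0.57 -0.37] gap 0.0
5.35 uvz mm [ 400.84 -233.67   48.65] F uvz [ 0.44 -0.32  0.4 ] gap 0.0
```

```bash
for i in 1 2; do python3 -m crank '[0,0,0,0,-0.004,0,-1, 0,0,0,0,-0.008,0,-1, 0,0,0,0,-0.008,0,-1]' >/dev/null; python3 -c "from h import *
hs()"; done
```

```text
5.65 uvz mm [ 400.86 -235.36   48.66] F uvz [-0.13  0.65 -0.25] gap 0.005
5.95 uvz mm [ 400.8  -236.78   48.58] F uvz [0.26 2.47 0.38] gap 0.001
```

```bash
for i in 1; do python3 -m crank '[0,0,0,0,-0.003,0,-1, 0,0,0,0,-0.006,0,-1, 0,0,0,0,-0.006,0,-1]' >/dev/null; python3 -c "from h import *
hs()"; done
```

```text
6.25 uvz mm [ 400.79 -237.6    48.53] F uvz [0.44 5.51 2.31] gap 0.0
```

```bash
for i in 1 2; do python3 -m crank '[0,0,0,0,-0.003,0,-1, 0,0,0,0,-0.006,0,-1, 0,0,0,0,-0.006,0,-1]' >/dev/null; python3 -c "from h import *
hs()"; done
```

```text
6.55 uvz mm [ 400.73 -238.11   48.43] F uvz [1.01 6.6  2.96] gap -0.001
6.85 uvz mm [ 400.76 -238.46   48.38] F uvz [0.46 7.83 3.69] gap -0.003
```

```bash
for i in 1; do python3 -m crank '[0,0,0,0,-0.006,0,-1, 0,0,0,0,-0.01,0,-1, 0,0,0,0,-0.011,0,-1, 0,0,0,0,-0.011,0,-1]' >/dev/null; python3 -c "from h import *
hs()"; done
```

```text
7.25 uvz mm [ 400.73 -239.19   48.26] F uvz [ 0.01 11.66  4.95] gap 0.0
```

```bash
for i in 1; do python3 -m crank '[0,0,0,0,-0.01,0,-1, 0,0,0,0,-0.012,0,-1, 0,0,0,0,-0.0135,0,-1, 0,0,0,0,-0.0135,0,-1]' >/dev/null; python3 -c "from h import *
hs()"; done
```

```text
7.65 uvz mm [ 400.71 -239.9    48.13] F uvz [-0.66 12.79  6.92] gap 0.002
```

```bash
for i in 1; do python3 -m crank '[0,0,0,0,-0.011,-0.003,-1, 0,0,0,0,-0.0115,-0.007,-1, 0,0,0,0,-0.012,-0.011,-1, 0,0,0,0,-0.012,-0.015,-1]' >/dev/null; python3 -c "from h import *
hs()"; done
```

```text
8.05 uvz mm [ 400.33 -239.9    50.21] F uvz [ 1.46 12.13  1.06] gap -0.001
```

```bash
for i in 1; do python3 -m crank '[0,0,0,0,-0.011,-0.004,-1, 0,0,0,0,-0.013,-0.008,-1, 0,0,0,0,-0.014,-0.012,-1, 0,0,0,0,-0.014,-0.016,-1, 0,0,0,0,-0.0145,-0.02,-1]' >/dev/null; python3 -c "from h import *
hs()"; done
```

```text
8.55 uvz mm [ 400.03 -240.46   53.3 ] F uvz [ 1.63 12.6   1.28] gap 0.004
```

Run:
```python
from h import *
m=camera_model('wrist');im,d=capture('wrist'); cv2.imwrite('pics/w4.png',im[120:360,0:340].repeat(2,0).repeat(2,1))
P=cloud('wrist',d,m).reshape(-1,3);im=im.reshape(-1,3).astype(int)
q=uv(P.T).T-np.r_[UV0,0]
sel=(abs(q[:,0])<.05)&(abs(q[:,1])<.08)&(q[:,2]>.02)&(q[:,2]<.09)
o=sel&(im[:,2]>150)&(im[:,0]<110); print('orange',o.sum(),np.percentile(q[o],[2,50,98],axis=0))
w=sel&(im[:,0]>170)&(q[:,2]<.065)
B=np.c_[q[w][:,0],q[w][:,1],np.ones(w.sum())];c=np.linalg.lstsq(B,q[w][:,2],rcond=None)[0];print('plane',c,w.sum(),'z at tab end',c[2]+.055*c[1],'z far',c[2]-.055*c[1])
```

```text
orange 1729 [[-0.0146  0.0478  0.0372]
 [-0.0057  0.0569  0.065 ]
 [ 0.0093  0.064   0.0674]]
plane [0.0026 0.032  0.0476] 21680 z at tab end 0.04938731432853355 z far 0.045865922807164644
```

View pics/w4.png

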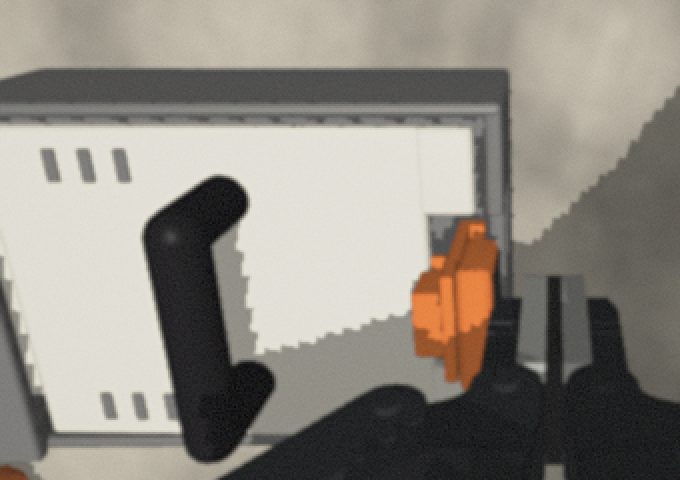

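The view shows the tab end rising: the plate tilts 0.032 rad, and the orange pad has come up with the finger. I'll keep raising it.

```bash
for i in 1; do python3 -m crank '[0,0,0,0,-0.011,-0.004,-1, 0,0,0,0,-0.012,-0.008,-1, 0,0,0,0,-0.013,-0.012,-1, 0,0,0,0,-0.0135,-0.016,-1, 0,0,0,0,-0.014,-0.02,-1, 0,0,0,0,-0.0145,-0.024,-1]' >/dev/null; python3 -c "from h import *
hs()"; done
```

```text
9.2 uvz mm [ 399.86 -241.18   57.44] F uvz [ 1.9  12.88  1.58] gap 0.004
```

```bash
for i in 1 2; do python3 -m crank '[0,0,0,0,-0.011,-0.004,-1, 0,0,0,0,-0.012,-0.008,-1, 0,0,0,0,-0.013,-0.012,-1, 0,0,0,0,-0.0135,-0.016,-1, 0,0,0,0,-0.014,-0.02,-1, 0,0,0,0,-0.0145,-0.024,-1]' >/dev/null; python3 -c "from h import *
hs()"; done
python3 - <<'E'
from h import *
m=camera_model('wrist');im,d=capture('wrist'); cv2.imwrite('pics/w5.png',im[120:360,0:340].repeat(2,0).repeat(2,1))
P=cloud('wrist',d,m).reshape(-1,3);im=im.reshape(-1,3).astype(int)
q=uv(P.T).T-np.r_[UV0,0]
sel=(abs(q[:,0])<.05)&(abs(q[:,1])<.08)&(q[:,2]>.02)&(q[:,2]<.1)
o=sel&(im[:,2]>150)&(im[:,0]<110); print('orange',o.sum(),np.percentile(q[o],[2,50,98],axis=0))
w=sel&(im[:,0]>170)&(q[:,2]<.075)
B=np.c_[q[w][:,0],q[w][:,1],np.ones(w.sum())];c=np.linalg.lstsq(B,q[w][:,2],rcond=None)[0];print('plane',c,w.sum(),'z at tab end',c[2]+.055*c[1],'z far',c[2]-.055*c[1])
E
```

```text
9.8 uvz mm [ 399.7  -241.96   61.51] F uvz [ 1.14 12.45  2.62] gap 0.0
10.4 uvz mm [ 399.55 -242.86   65.61] F uvz [ 2.63 10.94  2.18] gap 0.0
orange 1887 [[-0.0151  0.0457  0.0489]
 [-0.0064  0.0552  0.0762]
 [ 0.0097  0.0619  0.0792]]
plane [0.0025 0.1317 0.0536] 19760 z at tab end 0.0608041084092581 z far 0.046320573087219964
```

View pics/w5.png

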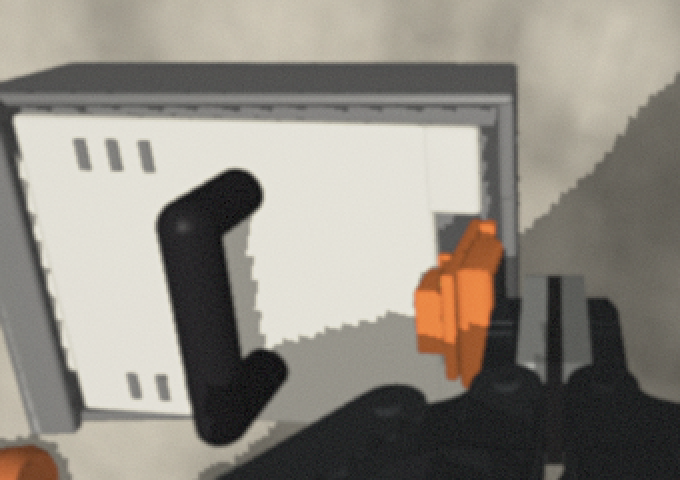

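```bash
python3 -m crank '[0,0,0,0,-0.011,-0.004,-1, 0,0,0,0,-0.013,-0.008,-1, 0,0,0,0,-0.0135,-0.012,-1, 0,0,0,0,-0.0135,-0.012,-1]' >/dev/null; python3 -c "from h import *
hs()"; python3 -m crank '[0,0,0,0,-0.005,0,-1, 0,0,0,0,0,0,-1, 0,0,0,0,0.005,0,-1, 0,0,0,0,0.01,0,-1, 0,0,0,0,0.015,0,-1, 0,0,0,0,0.025,0,-1, 0,0,0,0,0.04,0,-1, 0,0,0,0,0.06,0,-1, 0,0,0,0,0.08,0,-1, 0,0,0,0,0.1,0,-1, 0,0,0,0,0.1,0,-1]' >/dev/null
python3 - <<'E'
from h import *
hs()
m=camera_model('wrist');im,d=capture('wrist'); cv2.imwrite('pics/w6.png',im[120:360,0:340].repeat(2,0).repeat(2,1))
P=cloud('wrist',d,m).reshape(-1,3);im=im.reshape(-1,3).astype(int)
q=uv(P.T).T-np.r_[UV0,0]
sel=(abs(q[:,0])<.05)&(abs(q[:,1])<.08)&(q[:,2]>.02)&(q[:,2]<.1)
o=sel&(im[:,2]>150)&(im[:,0]<110); print('orange',o.sum(),np.percentile(q[o],[2,50,98],axis=0))
w=sel&(im[:,0]>170)&(q[:,2]<.075)
B=np.c_[q[w][:,0],q[w][:,1],np.ones(w.sum())];c=np.linalg.lstsq(B,q[w][:,2],rcond=None)[0];print('plane',c,w.sum(),'z at tab end',c[2]+.055*c[1],'z far',c[2]-.055*c[1])
k=sel&(im.max(1)<60)&(q[:,2]>.065)&(abs(q[:,0])<.03)&(q[:,1]<.03)&(q[:,1]>-.03);print('handle',k.sum(),q[k].mean(0),np.percentile(q[k],[5,95],axis=0))
E
```

```text
10.85 uvz mm [ 399.55 -243.61   67.58] F uvz [ 2.09 12.76  2.24] gap 0.004
11.95 uvz mm [ 399.4  -223.17   68.35] F uvz [-0.41  0.24  0.37] gap 0.002
orange 2041 [[-0.0149  0.0501  0.0434]
 [-0.0051  0.0605  0.0711]
 [ 0.012   0.0666  0.0735]]
plane [0.002  0.0815 0.0506] 18578 z at tab end 0.05504583127945842 z far 0.04608251950422809
handle 3639 [-0.0037  0.0043  0.0742] [[-0.0276 -0.0005  0.068 ]
 [ 0.0234  0.0075  0.0772]]
```

View pics/w6.png

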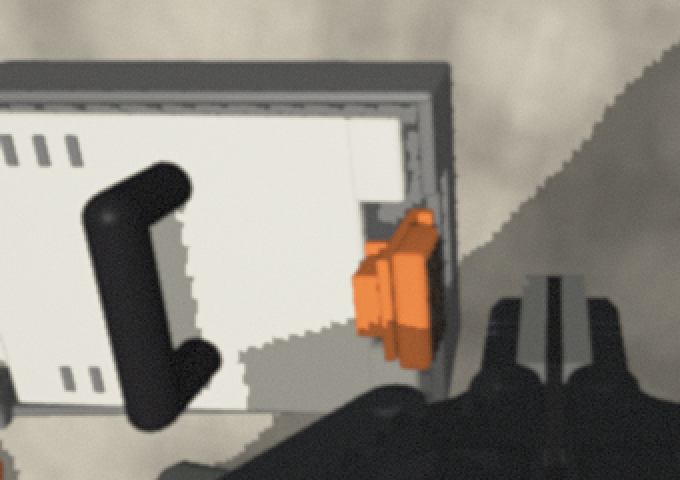

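The picture shows the tab sprung back out with the cover's tab end resting about 10 mm up (tilt 0.08 rad) on the catch. Next is the handle.

```bash
python3 -m crank '[0,0,0,0,0,-0.15,-1, 0,0,0,0,0,-0.35,-1, 0,0,0,0,-0.1,-0.52,0, 0,0,0,0,-0.3,-0.52,0, 0,0,0,0,-0.46,-0.52,0, 0,0,0,0,-0.46,-0.52,0, 0,0,0,0,-0.46,-0.52,0]' >/dev/null
python3 - <<'E'
from h import *
hs()
m=camera_model('wrist');im,d=capture('wrist'); cv2.imwrite('pics/w7.png',im)
P=cloud('wrist',d,m).reshape(-1,3);im=im.reshape(-1,3).astype(int)
q=uv(P.T).T-np.r_[UV0,0]
sel=(abs(q[:,0])<.05)&(abs(q[:,1])<.08)&(q[:,2]>.02)&(q[:,2]<.1)
w=sel&(im[:,0]>170)&(q[:,2]<.075)
B=np.c_[q[w][:,0],q[w][:,1],np.ones(w.sum())];c=np.linalg.lstsq(B,q[w][:,2],rcond=None)[0];print('plane',c,w.sum(),'z at tab end',c[2]+.055*c[1],'z far',c[2]-.055*c[1])
k=sel&(im.max(1)<60)&(q[:,2]>.065)&(abs(q[:,0])<.03)&(q[:,1]<.03)&(q[:,1]>-.03);print('handle',k.sum(),q[k].mean(0),np.percentile(q[k],[5,95],axis=0))
E
```

```text
12.7 uvz mm [ 399.76 -319.19  168.76] F uvz [ 0.38  0.76 -0.75] gap 0.5
plane [0.0023 0.0821 0.0505] 8794 z at tab end 0.05501871611999034 z far 0.04598581339942039
handle 1086 [-0.0023  0.0011  0.0755] [[-0.0273 -0.0037  0.073 ]
 [ 0.0237  0.0057  0.0772]]
```

View pics/w7.png

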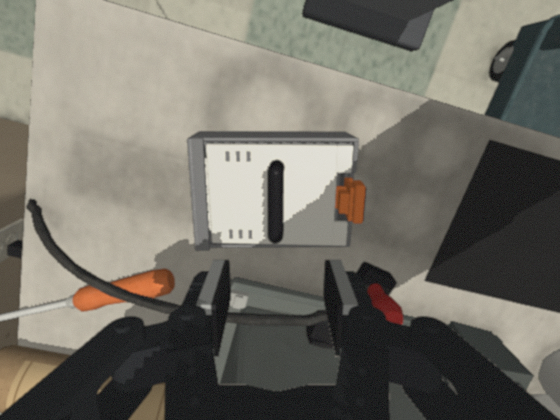

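The handle is at column 275, midway between the open fingers (about 277), so I'll descend over it.

```bash
python3 -m crank '[0,0,0,0.01,0.005,0.2,0, 0,0,0,0.01,0.006,0.4,0, 0,0,0,0.01,0.006,0.49,0, 0,0,0,0.01,0.006,0.53,0, 0,0,0,0.01,0.006,0.55,0, 0,0,0,0.01,0.006,0.55,0]' >/dev/null
python3 - <<'E'
from h import *
hs()
im,d=capture('wrist'); cv2.imwrite('pics/w8.png',im)
E
```

```text
13.35 uvz mm [ 398.51 -313.51   59.73] F uvz [-0.56  0.14 -0.21] gap 0.499
```

View pics/w8.png

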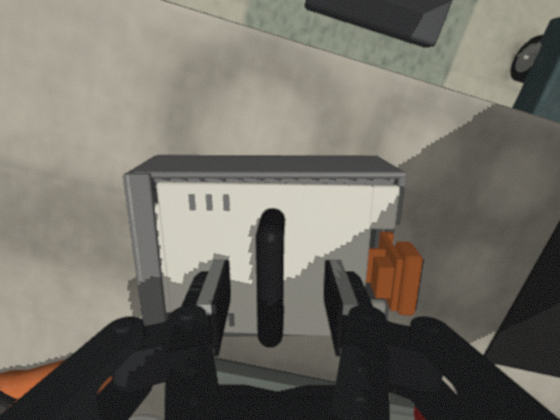

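The handle is at column 270 against the finger middle at 278, about 4 mm off, so I'll correct that before closing.

```bash
python3 -m crank '[0,0,0,0,-0.01,0,0, 0,0,0,0,-0.02,0,0, 0,0,0,0,-0.02,0,0]' >/dev/null; python3 -c "from h import *
hs()
print(robot.get_obs()['tool_rot'])"
python3 -m crank '[0,0,0,0,0,0,-0.3, 0,0,0,0,0,0,-0.5, 0,0,0,0,0,0,-0.55,0,0,0,0,0,0,-0.6,0,0,0,0,0,0,-0.64]' >/dev/null; python3 -c "from h import *
hs()
im,d=capture('wrist'); cv2.imwrite('pics/w9.png',im)"
```

```text
13.7 uvz mm [ 398.95 -318.59   60.7 ] F uvz [ 0.78 -0.08 -0.71] gap 0.498
[[-0.9639 -0.2662 -0.005 ]
 [-0.2662  0.9634  0.0329]
 [-0.0039  0.033  -0.9994]]
14.2 uvz mm [ 398.91 -318.42   60.66] F uvz [-0.48  0.73  1.04] gap 0.18
```

View pics/w9.png

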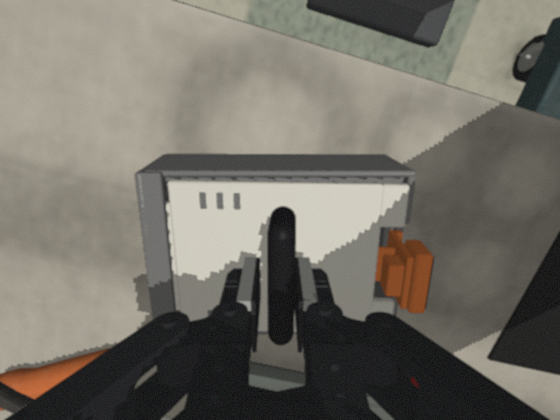

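Fingers are centred on the bar (282 against 283). Closing.

```bash
python3 -m crank '[0,0,0,0,0,0,-0.68, 0,0,0,0,0,0,-0.7, 0,0,0,0,0,0,-0.72,0,0,0,0,0,0,-0.75,0,0,0,0,0,0,-0.8,0,0,0,0,0,0,-1]' >/dev/null; python3 -c "from h import *
hs()"
python3 -m crank '[0,0,0,0,0,0,-1, 0,0,0,0,0,0,-1,0,0,0,0,0,0,-1]' >/dev/null; python3 -c "from h import *
hs()"
```

```text
14.85 uvz mm [ 398.98 -317.     60.79] F uvz [-0.38  8.49  6.17] gap 0.114
15.15 uvz mm [ 399.   -316.89   60.86] F uvz [-1.43  4.41  3.33] gap 0.109
```

```bash
python3 -m crank '[0,0,0,0,0.005,0,-1, 0,0,0,0,0.01,0,-1,0,0,0,0,0.015,0,-1,0,0,0,0,0.02,0,-1,0,0,0,0,0.02,0,-1]' >/dev/null; python3 -c "from h import *
hs()"
python3 -m crank '[0,0,0,0,0.005,0,-1, 0,0,0,0,0.01,0,-1,0,0,0,0,0.015,0,-1,0,0,0,0,0.02,0,-1,0,0,0,0,0.02,0,-1]' >/dev/null
python3 - <<'E'
from h import *
hs()
m=camera_model('wrist');im,d=capture('wrist'); cv2.imwrite('pics/w10.png',im)
P=cloud('wrist',d,m).reshape(-1,3);im=im.reshape(-1,3).astype(int)
q=uv(P.T).T-np.r_[UV0,0]
sel=(abs(q[:,0])<.05)&(abs(q[:,1])<.09)&(q[:,2]>.02)&(q[:,2]<.1)
w=sel&(im[:,0]>170)&(q[:,2]<.075)
B=np.c_[q[w][:,0],q[w][:,1],np.ones(w.sum())];c=np.linalg.lstsq(B,q[w][:,2],rcond=None)[0];print('plane',c,w.sum(),'z at tab end',c[2]+.055*c[1],'z far',c[2]-.055*c[1])
E
```

```text
15.65 uvz mm [ 398.99 -312.98   61.04] F uvz [-0.66 -2.43 -0.76] gap 0.108
16.15 uvz mm [ 398.78 -308.38   60.87] F uvz [-0.73 -0.13 -2.63] gap 0.11
plane [-0.0011  0.0864  0.0496] 14553 z at tab end 0.05436269913551048 z far 0.04485719879236344
```

View pics/w10.png

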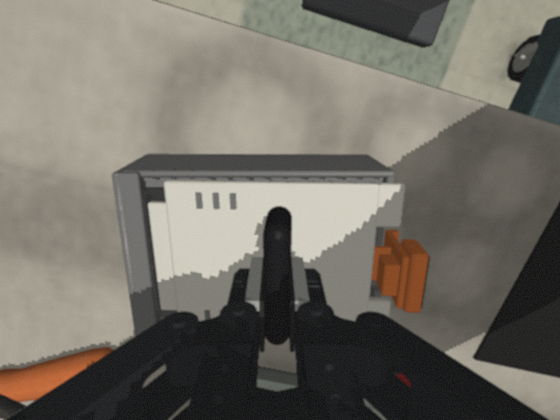

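The cover moves with the gripper, and the tongue at (157,255) is coming out from the lip. A little more, then lift.

```bash
python3 -m crank '[0,0,0,0,0.006,0,-1, 0,0,0,0,0.012,0,-1,0,0,0,0,0.018,0,-1,0,0,0,0,0.02,0,-1,0,0,0,0,0.02,0,-1]' >/dev/null; python3 -c "from h import *
hs()"
python3 -m crank '[0,0,0,0,0,-0.01,-1, 0,0,0,0,0,-0.02,-1,0,0,0,0,0,-0.03,-1,0,0,0,0,0,-0.04,-1]' >/dev/null
python3 - <<'E'
from h import *
hs()
m=camera_model('wrist');im,d=capture('wrist'); cv2.imwrite('pics/w11.png',im)
P=cloud('wrist',d,m).reshape(-1,3);im=im.reshape(-1,3).astype(int)
q=uv(P.T).T-np.r_[UV0,0]
sel=(abs(q[:,0])<.05)&(abs(q[:,1])<.09)&(q[:,2]>.02)&(q[:,2]<.1)
w=sel&(im[:,0]>170)&(q[:,2]<.085)
B=np.c_[q[w][:,0],q[w][:,1],np.ones(w.sum())];c=np.linalg.lstsq(B,q[w][:,2],rcond=None)[0];print('plane',c,w.sum(),'z at tab end',c[2]+.055*c[1],'z far',c[2]-.055*c[1])
E
```

```text
16.7 uvz mm [ 398.72 -304.4    61.  ] F uvz [-0.37 -0.12 -2.25] gap 0.108
17.1 uvz mm [ 398.73 -304.76   69.25] F uvz [-0.83 -0.21 -2.31] gap 0.113
plane [-0.0011  0.0861  0.0577] 14333 z at tab end 0.06243875180915327 z far 0.05296404978842606
```

View pics/w11.png

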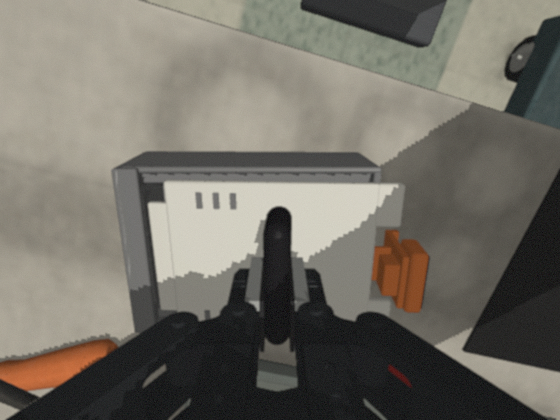

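```bash
python3 -m crank '[0,0,0,0,0,-0.06,-1, 0,0,0,0,0,-0.15,-1,0,0,0,0,0,-0.25,-1,0,0,0,0,0,-0.36,-1,0,0,0,0,0,-0.46,-1,0,0,0,0,0,-0.54,-1,0,0,0,0,0,-0.54,-1,0,0,0,0,0,-0.54,-1]' >/dev/null
python3 - <<'E'
from h import *
hs(); print(robot.get_obs()['tool_rot'])
m=camera_model('wrist');im,d=capture('wrist'); cv2.imwrite('pics/w12.png',im); M=dict(m)
P=cloud('wrist',d,m)
e=np.array(robot.get_obs()['eef_pos'])
q=P.reshape(-1,3)-e; im2=im.reshape(-1,3).astype(int)
s=(np.linalg.norm(q[:,:2],axis=1)<.08)&(q[:,2]>-.04)&(q[:,2]<.02)&(im2[:,0]>120)
B=np.c_[uv(q[s].T).T[:,:2],np.ones(s.sum())];print('plane',np.linalg.lstsq(B,q[s][:,2],rcond=None)[0],s.sum())
for c in ['wrist','top']:
    if c=='top': im,d=capture('top'); P=cloud('top',d); cv2.imwrite('pics/t12.png',im)
    for r in trace(c,'mat')[:1]:
        R=(r['region']).astype(np.uint8);print(c,r['p'],r['centre'],R.sum())
        pts=P[(R>0)&(d>0)];pts=pts[abs(pts[:,2])<.01];print(cv2.minAreaRect((pts[:,:2]*1000).astype(np.float32)))
E
```

```text
17.95 uvz mm [ 398.49 -308.92  177.39] F uvz [-0.43  0.57 -2.04] gap 0.113
[[-0.9637 -0.2671 -0.0056]
 [-0.2671  0.963   0.0359]
 [-0.0042  0.0361 -0.9993]]
plane [ 0.0019  0.0838 -0.0095] 23182
wrist 0.85 [498.0, 230.1] 17582
((455.1192626953125, 62.10868453979492), (152.81216430664062, 179.10113525390625), 0.9915989637374878)
top 0.56 [266.4, 220.2] 3323
((452.83319091796875, 70.07833862304688), (190.2859649658203, 149.78485107421875), 89.87155151367188)
```

View pics/w12.png

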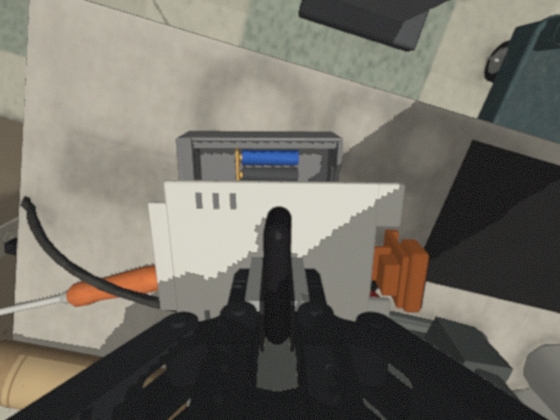

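The wrist view shows the cover hanging in the gripper clear of the open box, with the mat at right. The mat centre is about (0.453, 0.069), so I'll level the cover and carry it there.

Run:
```python
from h import *
print(robot.get_obs()['eef_pos'])
plan([.453,-.06,.185])
```

```text
[ 0.464  -0.1956  0.1764]
turn [0. 0. 0.] shift [-0.1283  0.669  -0.0176]
```

```bash
python3 -m crank '[0.03,0,0,-0.01,0.06,0,-1, 0.06,0,0,-0.03,0.17,0,-1, 0.1,0,0,-0.06,0.3,-0.01,-1, 0.14,0,0,-0.09,0.45,-0.02,-1, 0.168,0,0,-0.11,0.58,-0.02,-1, 0.168,0,0,-0.128,0.67,-0.02,-1, 0.168,0,0,-0.128,0.67,-0.02,-1]'
python3 - <<'E'
from h import *
plan([.453,.069,.185])
E
```

```text
clock: 18.85
eef_pos: [0.4524, -0.0578, 0.1851]
tool_rot: [[-0.963, -0.269, 0.015], [-0.27, 0.962, -0.043], [-0.003, -0.045, -0.999]]
force: [0.7, -0.3, -2.5]
finger_gap: 0.115
turn [0. 0. 0.] shift [-0.1738  0.609  -0.0266]
```

```bash
python3 -m crank '[0,0,0,-0.015,0.06,0,-1, 0,0,0,-0.05,0.17,-0.01,-1, 0,0,0,-0.09,0.3,-0.015,-1, 0,0,0,-0.13,0.44,-0.02,-1, 0,0,0,-0.16,0.55,-0.025,-1, 0,0,0,-0.174,0.609,-0.027,-1, 0,0,0,-0.174,0.609,-0.027,-1, 0,0,0,-0.174,0.609,-0.027,-1]'
python3 - <<'E'
from h import *
m=camera_model('wrist');im,d=capture('wrist'); cv2.imwrite('pics/w13.png',im)
P=cloud('wrist',d,m)
e=np.array(robot.get_obs()['eef_pos']); print(e)
q=P.reshape(-1,3)-e; im2=im.reshape(-1,3).astype(int)
s=(np.linalg.norm(q[:,:2],axis=1)<.08)&(q[:,2]>-.04)&(q[:,2]<.02)&(im2[:,0]>120)
B=np.c_[uv(q[s].T).T[:,:2],np.ones(s.sum())];print('plane',np.linalg.lstsq(B,q[s][:,2],rcond=None)[0],s.sum())
r=cv2.minAreaRect((P.reshape(-1,3)[s][:,:2]*1000).astype(np.float32));print(r)
im,d=capture('top');P=cloud('top',d);cv2.imwrite('pics/t13.png',im)
b=im[...,0]; s=(P[...,2]>.14)&(P[...,2]<.19)&(b>150)&(abs(P[...,0]-.45)<.09)&(abs(P[...,1]-.07)<.1);print(s.sum(),cv2.minAreaRect((P[s][:,:2]*1000).astype(np.float32)) if s.any() else '')
E
```

```text
clock: 19.65
eef_pos: [0.4531, 0.0683, 0.1848]
tool_rot: [[-0.963, -0.269, 0.014], [-0.27, 0.962, -0.043], [-0.002, -0.046, -0.999]]
force: [0.3, -1.0, -1.4]
finger_gap: 0.114
[0.4531 0.0681 0.1849]
plane [ 0.0025 -0.0031 -0.0104] 23865
((449.9169921875, 68.21391296386719), (75.89329528808594, 129.15237426757812), 16.011655807495117)
11 ((446.3437805175781, 3.8051528930664062), (10.204845428466797, 4.967291355133057), 1.8457162380218506)
```

View pics/t13.png

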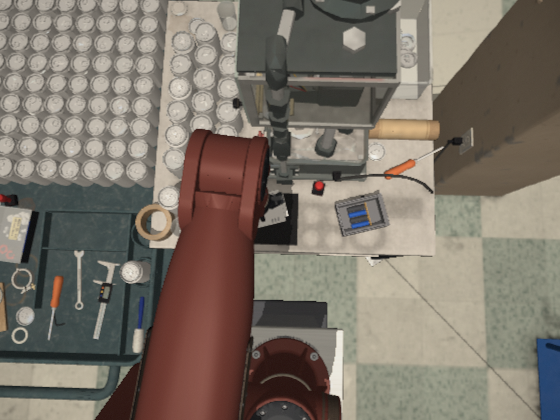

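View pics/w13.png

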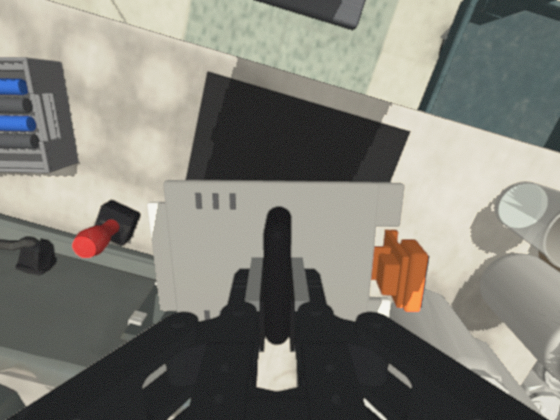

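The cover is level (0.003 rad) over the mat centre with the stamp untouched at (105,230). I'll lower it.

Run:
```python
from h import *
plan([.453,.069,.040])
```

```text
turn [0. 0. 0.] shift [0.0012 0.0379 0.7237]
```

```bash
python3 -m crank '[0,0,0,0,0.005,0.08,-1, 0,0,0,0,0.01,0.2,-1, 0,0,0,0,0.018,0.34,-1, 0,0,0,0,0.025,0.48,-1, 0,0,0,0,0.03,0.6,-1, 0,0,0,0,0.035,0.67,-1, 0,0,0,0,0.038,0.71,-1, 0,0,0,0,0.038,0.724,-1, 0,0,0,0,0.038,0.724,-1]'; python3 -m crank '[0,0,0,0,0,0.005,-1, 0,0,0,0,0,0.01,-1,0,0,0,0,0,0.015,-1,0,0,0,0,0,0.02,-1,0,0,0,0,0,0.025,-1,0,0,0,0,0,0.03,-1,0,0,0,0,0,0.03,-1]'
```

```text
clock: 20.65
eef_pos: [0.4535, 0.069, 0.0403]
tool_rot: [[-0.963, -0.268, 0.015], [-0.269, 0.962, -0.043], [-0.003, -0.046, -0.999]]
force: [-0.7, -0.2, -1.9]
finger_gap: 0.113
clock: 21.35
eef_pos: [0.4535, 0.0687, 0.0341]
tool_rot: [[-0.963, -0.268, 0.015], [-0.269, 0.962, -0.043], [-0.003, -0.046, -0.999]]
force: [-0.3, 0.6, -1.1]
finger_gap: 0.11
```

Now half-millimetre rows down to contact.

```bash
for i in 1 2 3; do python3 -m crank '[0,0,0,0,0,0.003,-1, 0,0,0,0,0,0.006,-1,0,0,0,0,0,0.009,-1,0,0,0,0,0,0.009,-1]' >/dev/null; python3 -c "from h import *
o=hs()"; done
```

```text
21.75 uvz mm [455.9  -50.27  32.27] F uvz [-0.27  0.52 -0.64] gap 0.112
22.15 uvz mm [455.82 -50.33  30.33] F uvz [-0.14  0.38 -2.66] gap 0.111
22.55 uvz mm [456.07 -50.48  29.63] F uvz [-4.8   1.72  9.96] gap 0.112
```

Touched down (about 10 N). Release.

```bash
python3 -m crank '[0,0,0,0,0,0,-0.75, 0,0,0,0,0,0,-0.6,0,0,0,0,0,0,-0.4,0,0,0,0,0,0,-0.2,0,0,0,0,0,0,-0.2]'; python3 -c "from h import *
plan([.453,.069,.13])
im,d=capture('wrist'); cv2.imwrite('pics/w14.png',im)"
```

```text
clock: 23.05
eef_pos: [0.4537, 0.0685, 0.0296]
tool_rot: [[-0.963, -0.268, 0.015], [-0.269, 0.962, -0.043], [-0.003, -0.046, -0.999]]
force: [0.1, 1.3, -0.8]
finger_gap: 0.397
turn [0. 0. 0.] shift [ 0.0014 -0.0196 -0.5016]
```

View pics/w14.png

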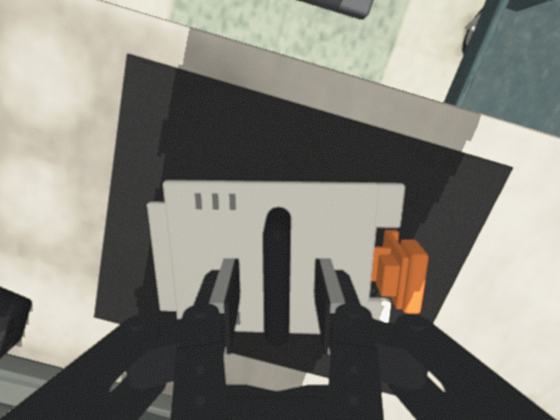

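The fingers are clear on both sides of the bar (columns 235 and 322, bar at 277), so I'll retreat straight up.

```bash
python3 -m crank '[0,0,0,0,-0.003,-0.07,-0.2, 0,0,0,0,-0.008,-0.2,-0.2, 0,0,0,0,-0.015,-0.38,-0.2, 0,0,0,0,-0.02,-0.5,-0.2, 0,0,0,0,-0.025,-0.65,-0.2, 0,0,0,0.2,-0.03,-0.8,-0.2, 0,0,0,0.3,-0.03,-0.9,-0.2, 0,0,0,0.3,-0.03,-0.9,-0.2]'
python3 - <<'E'
from h import *
m=camera_model('wrist');im,d=capture('wrist'); cv2.imwrite('pics/w15.png',im); P=cloud('wrist',d,m)
b,g,r=[im[...,i].astype(int) for i in range(3)];X,Y,Z=P[...,0],P[...,1],P[...,2]
area=(d>0)&(abs(X-.453)<.1)&(abs(Y-.069)<.12)
w=area&(b>120)&(Z>.012)&(Z<.028);q=P[w];print(w.sum(),cv2.minAreaRect((q[:,:2]*1000).astype(np.float32)))
B=np.c_[q[:,:2],np.ones(len(q))];print(np.linalg.lstsq(B,q[:,2],rcond=None)[0],np.median(q[:,2]))
h=area&(Z>.034)&(Z<.055)&(r<70);print('handle',P[h].mean(0))
mt=area&(Z<.008)&(r<70)&(b<70);print('mat',cv2.minAreaRect((P[mt][:,:2]*1000).astype(np.float32)))
im,d=capture('top');P=cloud('top',d);cv2.imwrite('pics/t15.png',im)
for r in trace('top','date_stamp')[:1]: print(r['centre'],r['p'],np.median(P[r['region']&(d>0)],0))
for r in trace('top','can_beside')[:1]: print(r['centre'],r['p'],np.median(P[r['region']&(d>0)],0))
E
```

```text
clock: 23.9
eef_pos: [0.3947, 0.054, 0.2137]
tool_rot: [[-0.963, -0.268, 0.02], [-0.268, 0.962, -0.044], [-0.008, -0.048, -0.999]]
force: [0.4, 0.0, -0.3]
finger_gap: 0.4
6549 ((455.6305847167969, 64.67450714111328), (82.29788970947266, 120.12779998779297), 15.108071327209473)
[0.0009 0.0014 0.0192] 0.019712681748121352
handle [0.456  0.0638 0.0447]
mat ((456.17828369140625, 68.5097885131836), (187.46682739257812, 151.37005615234375), 89.69994354248047)
[317.3, 189.1] 0.59 [ 0.5353 -0.08    0.0201]
[173.2, 203.5] 0.74 [0.4845 0.3099 0.1134]
```

View pics/w15.png

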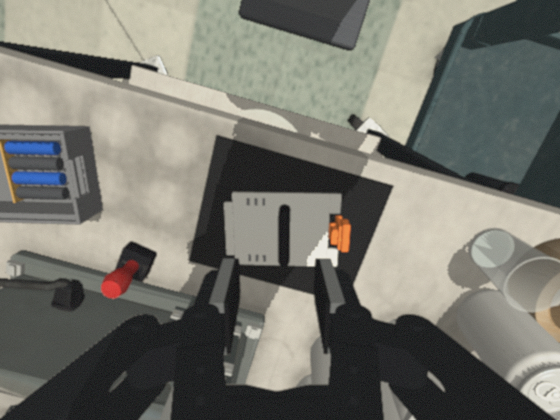

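The cover (around (285,230)) lies handle up and level in the middle of the mat, with the gripper clear. Handing in.

```bash
python3 -c "from h import *
robot.close_job()"
```

```text
the job is handed in; nothing more can be done
```

The battery box is open and its cover lies handle up on the black mat. I handed the job in at about 24 s; it gives no verdict.

- **Tab:** I felt first contact with the shut fingers, then pressed to about 13 N along the press (14.5 N in all). I kept it pressed while raising that end about 18 mm. After I backed off, the hook rested on the catch with the tab end about 10 mm up.
- **Drawing and lifting:** I gripped the handle and drew the cover about 12.5 mm. I lifted it, levelled it and lowered it until it touched the mat with about 10 N.
- **Last checks:**
  - The cover's middle is about 5 mm from the mat's middle, with a tilt of about 0.002 rad.
  - The gripper is clear of everything.
  - The date stamp read within 2 mm of where it started.
- **Disagreements:**
  - The networks' reading for the can shifted about 5 mm. The arm never went near it and I felt no contact, so I take that as detection noise.
  - Two fits of the mat's centre differed by 3 mm.

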